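# Push the clip dish home under the funnel

### The job

Without grasping or lifting anything, use your fingertips to push the blue square dish across the desk and in between the side cheeks of the clear clip-funnel stand, fully home so that it sits square with its back edge against the stop plate, ready for the funnel to be refilled. Push gently, keep the dish flat on the desk, leave all the other things where they stand, and draw the fingers clear when done.

Things in the scene. Friction and masses are not known exactly. Their poses are not given: they have to be found in the camera images.
- dish: Loose blue ceramic square dish, open on top, 110 x 110 mm, 24 mm tall, walls 4 mm, about 0.25 kg (mass and friction vary); slides flat on the desk. Origin: centre of its underside, z up; x and y square to its sides (all four alike). Starts 15 to 19 cm short of home, up to 4 cm off the bay's middle line, turned up to 0.4 rad.
- funnel_stand: Clear acrylic clip-funnel stand with pale green edges, fixed. Origin: on the desk, where the centre of the dish's underside is when home. x points level into the bay (the way the dish goes home), y across the bay, z up. The bay has no floor. The home dish sticks out of the bay towards -x: its near wall is then at x = -0.055.
- bay_stop (a point): Centre of the stop plate's face, at desk height: 55 mm ahead of the stand's origin along its x, axes as the stand's. The plate is 75 mm tall and spans the bay; the home dish's back edge touches it.
- bay_mouth (a point): Middle of the bay's mouth on the desk, 9 mm before the stand's origin (x = -0.009), between the tips of the two bent-out lead-ins (45 mm tall, 137 mm apart). By x = +0.005 they narrow to the side cheeks: 5 mm thick, 75 mm tall, 122 mm apart inside, so 6 mm clear of the dish on either side. Low foot flanges outside reach 86 mm from the middle line.
- funnel_rim (a point): Centre of the clear round funnel's mouth, 80 mm wide, 152 mm above the desk and 27 mm ahead of the stand's origin along x. It stands on a shelf over the bay (75 to 80 mm high, 132 mm wide, its front edge at x = -0.012); the spout, 42 mm wide, ends 40 mm above the desk. The rim's front lies 42 mm further in than the home dish's near wall.
- binder_clip_1: First matte black binder clip standing on its spine with its two steel wire handles up, about 16 x 32 mm and 47 mm tall, 16 g; loose. Origin: centre of its underside. Bystander.
- binder_clip_2: Second matte black binder clip standing on its spine with its two steel wire handles up, about 16 x 32 mm and 47 mm tall, 16 g; loose. Origin: centre of its underside. Bystander.
- binder_clip_3: Third matte black binder clip standing on its spine with its two steel wire handles up, about 16 x 32 mm and 47 mm tall, 16 g; loose. Origin: centre of its underside. Bystander.
- clip_dispenser: Mint-green round plastic clip dispenser with a black ring on top holding paper clips, 74 mm wide, 68 mm tall, 0.14 kg, loose. Origin: centre of its underside. Bystander.
- phone_stand: Bamboo phone stand with a leaning back, 95 x 75 mm foot, 117 mm tall, 0.19 kg, loose. Origin: centre of its underside. Bystander.
- coaster: Round cork coaster under the mug, 96 mm wide, 5 mm thick, loose. Origin: centre of its underside. Bystander.
- mug: White mug standing on the coaster, 80 mm wide plus a handle at its +y side, 90 mm tall, 0.3 kg, loose. Origin: centre of its underside. Bystander.
Things that resemble listed ones, but are neither listed nor needed, are in the scene too. Several things look just like the dish: the one meant starts farthest to the robot's right.

How it is judged:
By the outcome, as a careful person would: the job done as asked, in the order asked, and still so for the second after the job is handed in, with the robot touching nothing.
It also fails if it takes over 70 s, if anything falls off the work surface, if the arm or the gripper's body presses on something with over 40 N, if the wrist force passes 120 N, or if a joint passes its speed limit or range.

### The arm

A 6-joint arm with a two-finger parallel gripper is mounted at the origin on the work surface. World frame = base frame: x ahead of the robot, y to its left, z up, the work surface at z = 0. Lengths are in m, angles in rad, forces in N, time in s.
With the tool pointing down it reaches from about 0.275 to 0.975 m from the base axis. Payload 8.4 kg.
Tool frame: the origin (TCP) lies at the centre of the arm's flange, where the gripper is bolted on; the fingertips stand 190 mm ahead of it and the grasp point (between the pads) lies 171 mm ahead of it; z points along the fingers, y is the direction in which the jaws open and shut (so a half turn about z gives the same grasp; the last joint's range is limited). The gripper opens to 92 mm and grips with 3 to 60 N. Pads are 20 mm wide; open, the fingers measure 128 mm over their backs; the gripper's body (75 mm by 189 mm) begins 69 mm behind the grasp point.
Start: joints at [1.261, 0.353, 1.633, -0, 1.155, -0.002], TCP at [0.189, 0.596, 0.405] pointing down, gripper open.
Joint ranges: [-2.63, 2.63], [-0.92, 2.1], [0.06, 2.66], [-1.3, 4.44], [0, 2.69], [-3.02, 3.02]. Speed limits (rad/s): [2.22, 2.22, 2.79, 3.14, 3.14, 3.14].

### API

Orientations are given as [roll, pitch, yaw] about the fixed x, y, z axes, in that order (R = Rz(yaw) Ry(pitch) Rx(roll)).
In Python, from bench import ctrl, optics, ticket gives the robot as it stands.
- The arm moves only by the tool jog_arm, never from a script. Its argument "motion" is a list of rows, each an object of numbers: "gripper": the opening, from 0 (shut) to 1 (fully open); "x", "y", "z": the shift along the tool's x, y, z in m; "spin": the turn about the tool's z in degrees. A call has 1 to 20 rows; each row shifts and turns the commanded pose from where the row before left it, along the tool's axes as they then stand; what a row does not reach is not made up. A row lasts 1/8 s, in which the tool goes at most 62.5 mm and 10.7 degrees, less where a joint would pass 70% of its speed; a pose out of reach is approached as far as the arm can. A call is refused whole if a number of a shift passes 0.0625 or a number of a turn 10.7, either way. A call with a gripper value outside its range is refused whole. The fingers move at their own pace and stop on an object; the grip force is fixed at half the most. Time passes only in rows, so rows that do not move let the fingers close. It gives the time, the measured TCP pose, the force and the opening at its end, in the units of the state.
- ctrl.sense(): the state, without advancing time (a new reading comes with each control period).
- optics.get_image(name): name is "side" or "top" or "wrist"; returns the picture (400x640x3 uint8, red, green, blue); there is no depth.
- optics.camera_params(name): a dict with "fov_y" (degrees; the focal length in pixels is half the picture's height over the tangent of half this angle, whatever the lens; pixels are square), "cx", "cy" (the principal point, pixels), "R" (3x3) and "t" (3): a world point X has camera coordinates R X + t; the wrist camera has in their place "hand_eye" (4x4, takes a point from camera to tool coordinates, whose origin is the TCP and whose axes are the flange's). Camera axes: x right, y down, z forward; pixel columns grow to the right and rows downward; lengths in m; the calibration is good to about 2 mm. A picture is of the moment at which its call begins: read the wrist's pose just before it. camera_params takes no time and is no camera call.
- ticket.sign_off(): hands the job in, once; it reports no verdict.
Trained networks look in the newest picture that a camera, given by its name, has taken for a name from the list of things; names that differ only in an ending like _2 or _b are one class to them, and where a whole thing is asked for, a point or a joint stands for the part that bears it (a point fixed in the world has none). Each returns a list of dicts, best first, with "score" (0 to 1); they miss things now and then, are a little off and sometimes report something else, mostly with a low value. They report only what shows in the picture. A call takes as long as a camera call. They do not tell look-alikes from the thing itself.
- optics.look_for(camera, target): "location" ([column, row] in pixels, amid what is visible of it).
- optics.tip_of(camera, target): "location" ([column, row] in pixels: a listed point, or the origin of a listed thing).
The state is a dict: "t": time; "qpos": joint angles; "qvel": joint speeds; "joint_efforts": joint torques, N m; "eef_pos": TCP position; "tcp_rot": TCP orientation; "force": force on the tool from outside, world axes, zero at the start; "moment": the same for the moment, N m; "opening": finger opening in m.
Only numpy, scipy, OpenCV 4.12 (cv2) and the standard library are available. Lean on these libraries where they do the work, as an engineer would, in place of code of your own. Each camera call takes 0.05 s, during which the arm holds its last target. There are 200 camera calls.

## Working session

There is one attempt and no reset: what is moved stays moved. The work goes in short steps, Python scripts to look and compute and a tool call to move; the robot and the scene stay as the last step left them, time stands still between calls to the robot, and variables do not carry over. Pictures are saved under pics/ and viewed, about 8 in all and at most 12, crops included, and the job is handed in when it is done.

Besides the shell and the picture viewer there is one more tool, called after "Emit:" as a command line: name --argument value ..., lists and objects as JSON in quotes. jog_arm: Moves the arm, as the interface text tells. Its arguments: {"type":"object","properties":{"motion":{"type":"array","items":{"type":"object","properties":{"gripper":{"type":"number"},"x":{"type":"number"},"y":{"type":"number"},"z":{"type":"number"},"spin":{"type":"number"}}}}},"required":["motion"]}

```bash
mkdir -p pics
cat > h.py <<'E'
import numpy as np, cv2
from bench import ctrl, optics, ticket
def cam(n):
    p=optics.camera_params(n); f=200/np.tan(np.radians(p["fov_y"])/2); return p,f
def ray(n,px,z):
    p,f=cam(n); R=np.array(p["R"]);t=np.array(p["t"])
    d=R.T@np.array([(px[0]-p["cx"])/f,(px[1]-p["cy"])/f,1]); c=-R.T@t
    return c+d*(z-c[2])/d[2]
def proj(n,X):
    p,f=cam(n); q=np.array(p["R"])@np.array(X)+np.array(p["t"]); return [p["cx"]+f*q[0]/q[2],p["cy"]+f*q[1]/q[2]]
def save(n,fn):
    im=optics.get_image(n); cv2.imwrite("pics/"+fn,im[:,:,::-1]); return im
E
python3 - <<'E'
from h import *
print(ctrl.sense())
ims=[]
for n in("top","side"):
    ims.append(save(n,n+"0.png"))
    p,f=cam(n); print(n,p,f)
    for t in ["dish","funnel_stand","bay_stop","bay_mouth","binder_clip_1","clip_dispenser","phone_stand","mug","funnel_rim"]:
        z=.152 if t=="funnel_rim" else 0
        print(t,[(round(r["score"],2),np.round(r["location"]).tolist(),ray(n,r["location"],z).round(3).tolist()) for r in optics.tip_of(n,t)[:5]])
print(optics.camera_params("wrist"))
E
```

```text
{'t': 0.0, 'qpos': array([ 1.26057799e+00,  3.53653550e-01,  1.63410157e+00, -6.76796504e-06,
        1.15517976e+00, -2.35907672e-03]), 'qvel': array([ 0.00012298,  0.00161276, -0.00105015, -0.00038015,  0.00041174,
        0.0005769 ]), 'joint_efforts': array([-8.75257210e-04, -5.93846047e+01, -3.34213364e+01,  6.95921271e-02,
        2.34213058e-02, -1.55816879e-04]), 'eef_pos': array([0.18929727, 0.59541565, 0.40397408]), 'tcp_rot': array([-3.14025043e+00,  3.02171165e-06,  2.83373613e+00]), 'force': array([ 0.44740473,  0.13938242, -0.36829266]), 'moment': array([-0.01729112, -0.04798404, -0.03724456]), 'opening': 0.09154335356096006}
top {'fov_y': 50.92913156348227, 'cx': 308.61754043251915, 'cy': 203.88123610673938, 'R': array([[ 8.52638853e-04, -9.99741028e-01,  2.27409402e-02],
       [-9.98508311e-01, -2.09265058e-03, -5.45598224e-02],
       [ 5.45932818e-02, -2.26604980e-02, -9.98251509e-01]]), 't': array([0.02163721, 0.55791581, 1.18022425])} 419.97694839275806
dish [(0.95, [321.0, 190.0], [0.6, -0.014, 0.0]), (0.89, [270.0, 286.0], [0.324, 0.132, 0.0]), (0.85, [279.0, 1
[... 1546 characters left out ...]
26, 0.0]), (0.64, [324.0, 272.0], [0.568, 0.179, 0.0])]
phone_stand [(0.59, [320.0, 178.0], [0.611, -0.327, 0.0])]
mug [(0.67, [364.0, 358.0], [0.477, 0.446, 0.0]), (0.33, [314.0, 228.0], [0.605, -0.018, 0.0])]
funnel_rim [(0.6, [318.0, 223.0], [0.575, 0.211, 0.152])]
{'fov_y': 69.45446581205137, 'cx': 318.13716136635, 'cy': 200.03428945969495, 'hand_eye': array([[ 1.17913444e-03, -9.64071173e-01, -2.65641456e-01,
         7.51362922e-02],
       [ 9.99999273e-01,  1.06994135e-03,  5.55764052e-04,
         5.09237456e-04],
       [-2.51575324e-04, -2.65641919e-01,  9.64071734e-01,
         2.08808615e-02],
       [ 0.00000000e+00,  0.00000000e+00,  0.00000000e+00,
         1.00000000e+00]])}
```

View pics/top0.png

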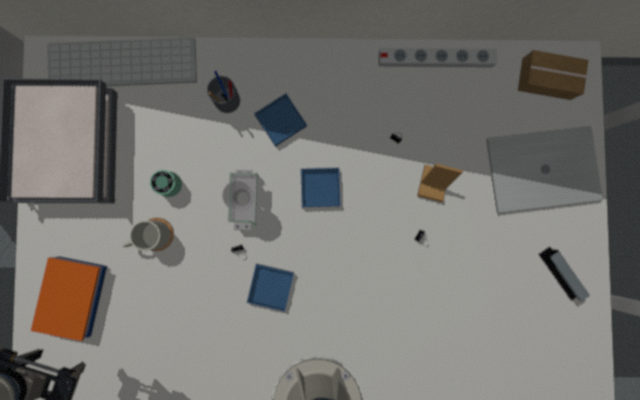

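View pics/side0.png

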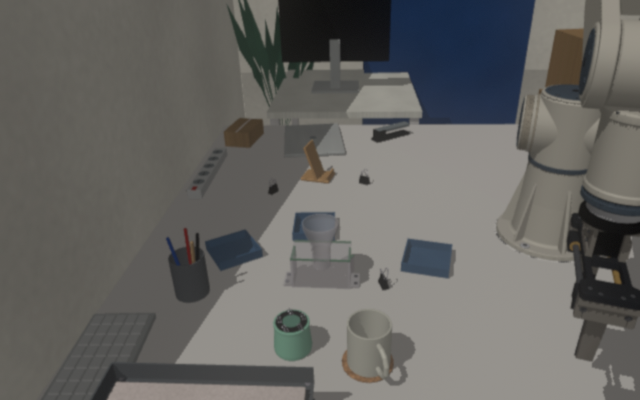

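Three dish look-alikes in the top view: (321,188) at y≈-0.014, (270,287) at y≈+0.13 and (280,120) at y≈+0.11. The first is farthest right, so it is the one meant. I'll confirm it and get the edges from an enlarged crop.

Run:
```python
from h import *
im=cv2.imread("pics/top0.png"); s=cv2.imread("pics/side0.png")
a=cv2.resize(im[150:250,215:350],None,fx=5.5,fy=5.5,interpolation=cv2.INTER_CUBIC)
cv2.imwrite("pics/c1.png",a)
b=cv2.resize(s[205:295,270:370],None,fx=6,fy=6,interpolation=cv2.INTER_CUBIC)
cv2.imwrite("pics/c2.png",b)
hsv=cv2.cvtColor(im,cv2.COLOR_BGR2HSV)
m=((hsv[...,0]>95)&(hsv[...,0]<125)&(hsv[...,1]>100)).astype(np.uint8)
n,l,st,c=cv2.connectedComponentsWithStats(m)
for i in range(1,n):
    if st[i,4]>500:
        pts=np.argwhere(l==i)[:,::-1].astype(np.float32)
        bx=cv2.boxPoints(cv2.minAreaRect(pts))
        W=np.array([ray("top",p,.02)[:2] for p in bx])
        e=W[1]-W[0];e2=W[2]-W[1]
        print(c[i].round(),bx.round(1).tolist(),W.mean(0).round(4),np.linalg.norm(e).round(3),np.linalg.norm(e2).round(3),np.degrees(np.arctan2(e[1],e[0])).round(1))
```

```text
[280. 119.] [[254.8000030517578, 113.80000305175781], [285.1000061035156, 93.5999984741211], [305.79998779296875, 124.80000305175781], [275.6000061035156, 144.89999389648438]] [0.8    0.1036] 0.105 0.108 -55.5
[320. 187.] [[302.0, 169.0], [339.0, 169.0], [339.0, 205.0], [302.0, 205.0]] [ 0.6058 -0.0112] 0.105 0.103 -89.8
[270. 287.] [[247.6999969482422, 301.70001220703125], [256.29998779296875, 264.5], [292.6000061035156, 272.8999938964844], [284.0, 310.1000061035156]] [0.3238 0.13  ] 0.106 0.104 -12.6
```

View pics/c1.png

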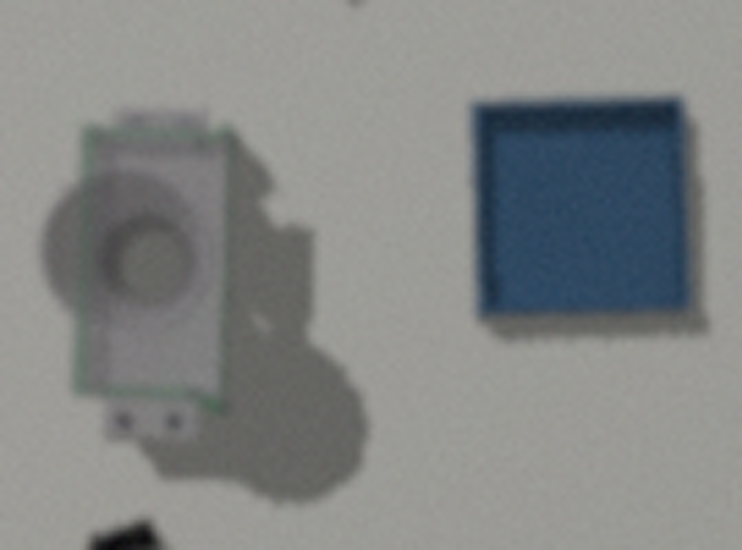

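View pics/c2.png

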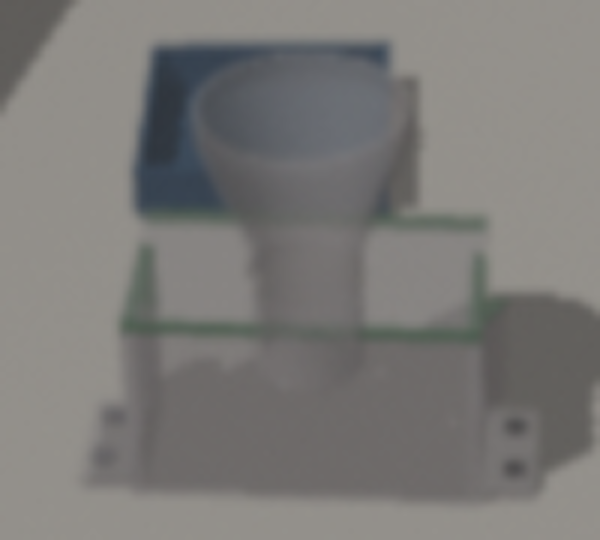

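The middle dish (crop corners about (472,102) to (692,312)) is alone on the right, facing the stand mouth. The stand's green edges are at crop top (82..228,128..405), with the bay opening to world -y. Next, compute the poses.

Run:
```python
from h import *
def T(x,y,z): return ray("top",(215+(x+.5)/5.5-.5,150+(y+.5)/5.5-.5),z)[:2]
def S(x,y,z): return ray("side",(270+(x+.5)/6-.5,205+(y+.5)/6-.5),z)[:2]
def seg(n,a,b):
    d=b-a; print(n,"mid",((a+b)/2).round(4),"len",np.linalg.norm(d).round(4),"normal deg",(np.degrees(np.arctan2(d[1],d[0]))%180+90).round(2)%180)
seg("top shelf front z.08",T(228,130,.08),T(222,408,.08))
seg("top back edge z.077",T(86,128,.077),T(76,393,.077))
seg("side shelf front z.08",S(137,213,.08),S(485,220,.08))
seg("side back bottom",S(130,490,0),S(485,500,0))
seg("side back top",S(122,326,.075),S(486,338,.075))
d=[T(472,101,.024),T(683,98,.024),T(692,312,.024),T(480,315,.024)]
print("dish",np.mean(d,0).round(4)); [seg("e",d[i],d[(i+1)%4]) for i in range(4)]
# side dish near edge
seg("side dish far rim",S(152,43,.024),S(390,43,.024))
print("side dish near-left bottom",S(138,212,0))
print(np.linalg.norm(d[0]-d[2]))
```

```text
top shelf front z.08 mid [0.5687 0.1666] len 0.136 normal deg 89.20999999999998
top back edge z.077 mid [0.5729 0.2372] len 0.1299 normal deg 88.49000000000001
side shelf front z.08 mid [0.5728 0.1685] len 0.134 normal deg 88.94999999999999
side back bottom mid [0.5721 0.2367] len 0.1339 normal deg 88.87
side back top mid [0.5713 0.2377] len 0.1331 normal deg 87.98000000000002
dish [ 0.6051 -0.0106]
e mid [ 0.6604 -0.0085] len 0.109 normal deg 1.0500000000000114
e mid [ 0.606  -0.0651] len 0.1108 normal deg 92.22
e mid [ 0.5498 -0.0128] len 0.109 normal deg 0.9199999999999875
e mid [0.6042 0.0439] len 0.1106 normal deg 92.24
side dish far rim mid [ 0.6072 -0.0645] len 0.1103 normal deg 90.76
side dish near-left bottom [0.65798222 0.04286557]
0.15704187585408175
```

Emit:
jog_arm --motion '[{"spin":-8.22,"gripper":0.7},{"spin":-8.22},{"x":-0.0327,"y":-0.0371},{"x":-0.0327,"y":-0.0371},{"x":-0.0327,"y":-0.0371},{"x":-0.0327,"y":-0.0371},{"x":-0.0327,"y":-0.0371},{"x":-0.0327,"y":-0.0371},{"x":-0.0327,"y":-0.0371},{"x":-0.0327,"y":-0.0371},{"x":-0.0327,"y":-0.0371},{"x":-0.0327,"y":-0.0371},{"x":-0.0327,"y":-0.0371},{"x":-0.0327,"y":-0.0371},{"x":-0.0327,"y":-0.0371},{"x":-0.0327,"y":-0.0371},{"x":-0.0327,"y":-0.0371},{"x":-0.0327,"y":-0.0371},{}]'

```text
$.motion[0]: bad value
```

Emit:
jog_arm --motion '[{"x":0,"y":0,"z":0,"spin":-8.2,"gripper":0.7},{"x":0,"y":0,"z":0,"spin":-8.2,"gripper":0.7}]'

```text
t: 1.25
eef_pos: [0.1893, 0.5956, 0.4047]
tcp_rot: [3.142, 0.0, 3.125]
force: [0.1, 0.0, -0.1]
opening: 0.0739
```

Emit:
jog_arm --motion '[{"x":-0.0327,"y":-0.0371,"z":0,"spin":0,"gripper":0.7},{"x":-0.0327,"y":-0.0371,"z":0,"spin":0,"gripper":0.7},{"x":-0.0327,"y":-0.0371,"z":0,"spin":0,"gripper":0.7},{"x":-0.0327,"y":-0.0371,"z":0,"spin":0,"gripper":0.7},{"x":-0.0327,"y":-0.0371,"z":0,"spin":0,"gripper":0.7},{"x":-0.0327,"y":-0.0371,"z":0,"spin":0,"gripper":0.7},{"x":-0.0327,"y":-0.0371,"z":0,"spin":0,"gripper":0.7},{"x":-0.0327,"y":-0.0371,"z":0,"spin":0,"gripper":0.7},{"x":-0.0327,"y":-0.0371,"z":0,"spin":0,"gripper":0.7},{"x":-0.0327,"y":-0.0371,"z":0,"spin":0,"gripper":0.7},{"x":-0.0327,"y":-0.0371,"z":0,"spin":0,"gripper":0.7},{"x":-0.0327,"y":-0.0371,"z":0,"spin":0,"gripper":0.7},{"x":-0.0327,"y":-0.0371,"z":0,"spin":0,"gripper":0.7},{"x":-0.0327,"y":-0.0371,"z":0,"spin":0,"gripper":0.7},{"x":-0.0327,"y":-0.0371,"z":0,"spin":0,"gripper":0.7},{"x":-0.0327,"y":-0.0371,"z":0,"spin":0,"gripper":0.7},{"x":0,"y":0,"z":0,"spin":0,"gripper":0.7}]'

```text
t: 3.38
eef_pos: [0.701, -0.0118, 0.4042]
tcp_rot: [-3.141, 0.0, 3.117]
force: [-0.8, 0.3, -0.6]
opening: 0.0644
```

Emit:
jog_arm --motion '[{"x":0,"y":0.0005,"z":0.05,"spin":0,"gripper":0.7},{"x":0,"y":0.0005,"z":0.05,"spin":0,"gripper":0.7},{"x":0,"y":0.0005,"z":0.05,"spin":0,"gripper":0.7},{"x":0,"y":0.0005,"z":0.04,"spin":0,"gripper":0.7},{"x":0,"y":0,"z":0.014,"spin":0,"gripper":0.7},{"x":0,"y":0,"z":0,"spin":0,"gripper":0.7},{"x":0.01,"y":0,"z":0,"spin":0,"gripper":0.7},{"x":0.01,"y":0,"z":0,"spin":0,"gripper":0.7},{"x":0,"y":0,"z":0,"spin":0,"gripper":0.7}]'

```text
t: 4.5
eef_pos: [0.6789, -0.0067, 0.2017]
tcp_rot: [3.142, 0.001, 3.12]
force: [0.2, -0.6, -0.4]
opening: 0.0644
```

Emit:
jog_arm --motion '[{"x":0.005,"y":0,"z":0,"spin":0,"gripper":0.7},{"x":0.005,"y":0,"z":0,"spin":0,"gripper":0.7},{"x":0.005,"y":0,"z":0,"spin":0,"gripper":0.7},{"x":0.005,"y":0,"z":0,"spin":0,"gripper":0.7},{"x":0.005,"y":0,"z":0,"spin":0,"gripper":0.7},{"x":0.005,"y":0,"z":0,"spin":0,"gripper":0.7},{"x":0.005,"y":0,"z":0,"spin":0,"gripper":0.7},{"x":0.005,"y":0,"z":0,"spin":0,"gripper":0.7},{"x":0.004,"y":0,"z":0,"spin":0,"gripper":0.7},{"x":0.003,"y":0,"z":0,"spin":0,"gripper":0.7},{"x":0,"y":0,"z":0,"spin":0,"gripper":0.7}]'

```text
t: 5.88
eef_pos: [0.6322, -0.0057, 0.2005]
tcp_rot: [-3.142, -0.001, 3.12]
force: [1.8, 0.1, 0.5]
opening: 0.064
```

Run:
```python
from h import *
s=ctrl.sense(); print(s["eef_pos"],s["force"])
ims=[save(n,n+"1.png")[:,:,::-1] for n in("top","side")]
a=cv2.resize(ims[0][150:250,215:350],None,fx=5.5,fy=5.5,interpolation=cv2.INTER_CUBIC)
cv2.imwrite("pics/c3.png",a)
```

```text
[ 0.63217793 -0.00566596  0.2004757 ] [1.7693273  0.13604688 0.49445978]
```

View pics/c3.png

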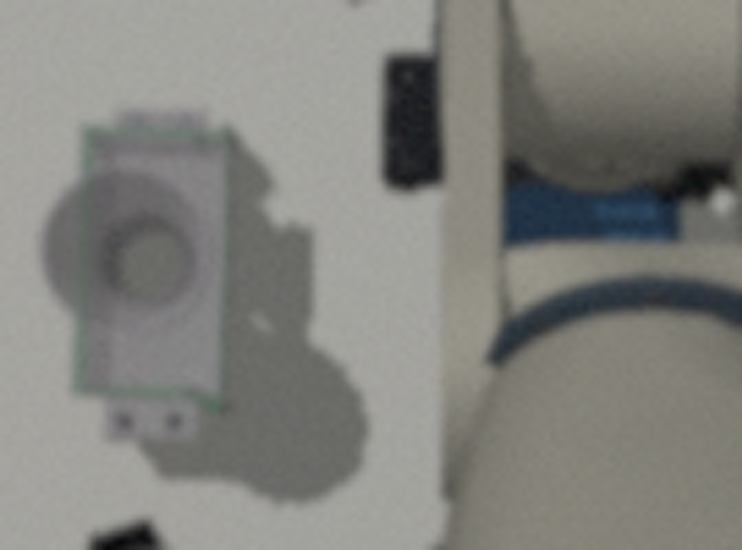

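Emit:
jog_arm --motion '[{"x":-0.02,"y":0,"z":0,"spin":0,"gripper":0.7},{"x":0,"y":0,"z":-0.04,"spin":0,"gripper":0.7},{"x":0,"y":0,"z":-0.03,"spin":0,"gripper":0.7},{"x":0,"y":0,"z":0,"spin":10,"gripper":0.7},{"x":0,"y":0,"z":0,"spin":10,"gripper":0.7},{"x":0,"y":0,"z":0,"spin":10,"gripper":0.7},{"x":0,"y":0,"z":0,"spin":10,"gripper":0.7},{"x":0,"y":0,"z":0,"spin":10,"gripper":0.7},{"x":0,"y":0,"z":0,"spin":10,"gripper":0.7},{"x":0,"y":0,"z":0,"spin":10,"gripper":0.7},{"x":0,"y":0,"z":0,"spin":10,"gripper":0.7},{"x":0,"y":0,"z":0,"spin":10,"gripper":0.7},{"x":-0.0336,"y":-0.028,"z":0,"spin":0,"gripper":0.7},{"x":-0.0336,"y":-0.028,"z":0,"spin":0,"gripper":0.7},{"x":-0.0336,"y":-0.028,"z":0,"spin":0,"gripper":0.7},{"x":0,"y":0,"z":0,"spin":0,"gripper":0.7}]'

```text
t: 7.98
eef_pos: [0.5642, -0.1065, 0.27]
tcp_rot: [-3.138, -0.0, 1.547]
force: [0.3, 0.5, 0.3]
opening: 0.0643
```

Run:
```python
from h import *
s=ctrl.sense(); print(s["eef_pos"],s["tcp_rot"],s["qpos"])
im=save("side","side2.png")[:,:,::-1]; t=save("top","top2.png")[:,:,::-1]
a=cv2.resize(im[190:295,250:385],None,fx=5,fy=5,interpolation=cv2.INTER_CUBIC)
b=cv2.resize(t[150:250,215:375],None,fx=5,fy=5,interpolation=cv2.INTER_CUBIC)
w=max(a.shape[1],b.shape[1]); P=lambda q:cv2.copyMakeBorder(q,0,0,0,w-q.shape[1],0)
v=cv2.vconcat([P(a),P(b)]); v=cv2.resize(v,None,fx=.58,fy=.58,interpolation=cv2.INTER_AREA); print(v.shape)
cv2.imwrite("pics/c4.png",v)
```

```text
[ 0.56416374 -0.10652645  0.26996962] [-3.13765496e+00 -3.76507832e-04  1.54665688e+00] [-1.89156025e-01  4.38028989e-01  1.85062178e+00 -3.64442225e-04
  8.56887971e-01 -1.64778141e-01]
(594, 464, 3)
```

View pics/c4.png

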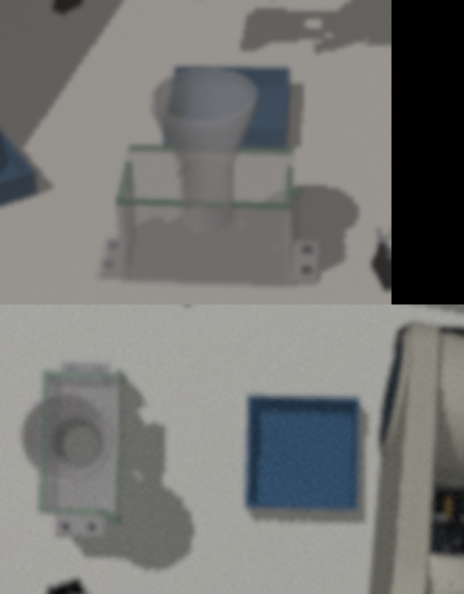

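The dish now faces the mouth; in the combined picture's top view it spans (248..358, 396..508). Next, its numeric pose.

Run:
```python
from h import *
im=cv2.imread("pics/top2.png")
hsv=cv2.cvtColor(cv2.resize(im,None,fx=4,fy=4,interpolation=cv2.INTER_CUBIC),cv2.COLOR_BGR2HSV)
m=((hsv[...,0]>95)&(hsv[...,0]<125)&(hsv[...,1]>80)).astype(np.uint8)
n,l,st,c=cv2.connectedComponentsWithStats(m)
for i in range(1,n):
    if st[i,4]>8000:
        pts=np.argwhere(l==i)[:,::-1].astype(np.float32)
        bx=(cv2.boxPoints(cv2.minAreaRect(pts))+.5)/4-.5
        W=np.array([ray("top",p,.024)[:2] for p in bx]); e=W[1]-W[0];e2=W[2]-W[1]
        print(bx.round(1).tolist(),W.mean(0).round(4),np.linalg.norm(e).round(3),np.linalg.norm(e2).round(3),np.degrees(np.arctan2(e[1],e[0])).round(1),np.degrees(np.arctan2(e2[1],e2[0])).round(1))
```

```text
[[254.10000610351562, 113.5999984741211], [285.3999938964844, 93.19999694824219], [306.20001220703125, 125.19999694824219], [274.8999938964844, 145.60000610351562]] [0.7986 0.1039] 0.107 0.11 -56.1 -147.1
[[299.79998779296875, 219.0], [300.6000061035156, 181.8000030517578], [338.20001220703125, 182.6999969482422], [337.3999938964844, 219.89999389648438]] [ 0.5662 -0.0068] 0.105 0.107 -1.1 -91.1
[[247.10000610351562, 302.1000061035156], [256.1000061035156, 263.8999938964844], [293.1000061035156, 272.6000061035156], [284.1000061035156, 310.79998779296875]] [0.3242 0.1298] 0.108 0.106 -12.9 -103.2
```

Emit:
jog_arm --motion '[{"x":0,"y":0.002,"z":0.03,"spin":0,"gripper":0.7},{"x":0,"y":0,"z":0.03,"spin":0,"gripper":0.7},{"x":0,"y":0,"z":0.01,"spin":-0.2,"gripper":0.7},{"x":0.01,"y":0,"z":0,"spin":0,"gripper":0.7},{"x":0.01,"y":0,"z":0,"spin":0,"gripper":0.7},{"x":0.008,"y":0,"z":0,"spin":0,"gripper":0.7},{"x":0.005,"y":0,"z":0,"spin":0,"gripper":0.7},{"x":0.006,"y":0,"z":0,"spin":0,"gripper":0.7},{"x":0.006,"y":0,"z":0,"spin":0,"gripper":0.7},{"x":0.006,"y":0,"z":0,"spin":0,"gripper":0.7},{"x":0.006,"y":0,"z":0,"spin":0,"gripper":0.7},{"x":0.006,"y":0,"z":0,"spin":0,"gripper":0.7},{"x":0.006,"y":0,"z":0,"spin":0,"gripper":0.7},{"x":0.006,"y":0,"z":0,"spin":0,"gripper":0.7},{"x":0.006,"y":0,"z":0,"spin":0,"gripper":0.7},{"x":0.006,"y":0,"z":0,"spin":0,"gripper":0.7},{"x":0.006,"y":0,"z":0,"spin":0,"gripper":0.7},{"x":0.006,"y":0,"z":0,"spin":0,"gripper":0.7},{"x":0.006,"y":0,"z":0,"spin":0,"gripper":0.7},{"x":0,"y":0,"z":0,"spin":0,"gripper":0.7}]'

```text
t: 10.58
eef_pos: [0.5703, 0.0006, 0.2005]
tcp_rot: [-3.141, -0.001, 1.553]
force: [-0.4, 0.7, 0.9]
opening: 0.0645
```

Emit:
jog_arm --motion '[{"x":0.006,"y":0,"z":0,"spin":0,"gripper":0.7},{"x":0.006,"y":0,"z":0,"spin":0,"gripper":0.7},{"x":0.006,"y":0,"z":0,"spin":0,"gripper":0.7},{"x":0.006,"y":0,"z":0,"spin":0,"gripper":0.7},{"x":0.006,"y":0,"z":0,"spin":0,"gripper":0.7},{"x":0.006,"y":0,"z":0,"spin":0,"gripper":0.7},{"x":0.005,"y":0,"z":0,"spin":0,"gripper":0.7},{"x":0.004,"y":0,"z":0,"spin":0,"gripper":0.7},{"x":0,"y":0,"z":0,"spin":0,"gripper":0.7}]'

```text
t: 11.7
eef_pos: [0.5713, 0.0452, 0.2008]
tcp_rot: [3.141, -0.0, 1.553]
force: [-0.0, 0.2, 0.6]
opening: 0.0644
```

Run:
```python
from h import *
im=save("side","side3.png")[:,:,::-1]
cv2.imwrite("pics/c5.png",cv2.resize(im[180:300,240:400],None,fx=4.9,fy=4.9,interpolation=cv2.INTER_CUBIC))
```

```text
(no output)
```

View pics/c5.png

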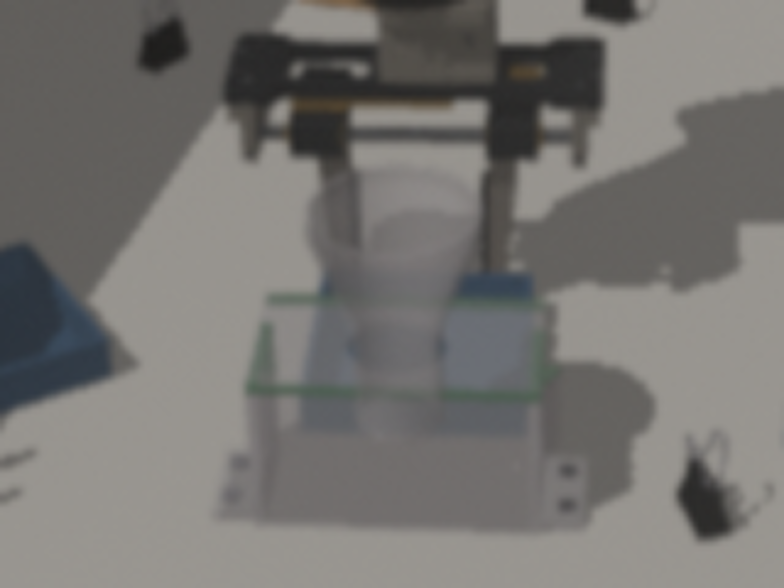

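The dish front is visible through the acrylic, with its bottom edge at crop (300,435) to (530,437). It sits just inside the mouth.

Run:
```python
from h import *
S=lambda x,y,z: ray("side",(240+(x+.5)/4.9-.5,180+(y+.5)/4.9-.5),z)[:2].round(4)
print("front bottom",S(300,434,0),S(530,437,0),"front top?",S(302,404,.024),"near rim",S(325,276,.024),S(532,276,.024))
s=ctrl.sense();print(s["eef_pos"],s["tcp_rot"])
o=np.array([.5715,.178]);u=np.array([.0205,.9998]);v=np.array([-u[1],u[0]])
for y in(.066,-.066): 
  for a in(-.009,.055):
    q=o+a*u+y*v; print(a,y,((np.array(proj("side",[*q,0]))-[240,180])*4.9).round())
```

```text
front bottom [0.6241 0.1662] [0.5122 0.1661] front top? [0.6212 0.1749] near rim [0.6204 0.0607] [0.5127 0.0588]
[0.57133261 0.0450296  0.2007827 ] [ 3.14133265e+00 -1.67151097e-04  1.55278937e+00]
-0.009 0.066 [542. 440.]
0.055 0.066 [538. 524.]
-0.009 -0.066 [271. 433.]
0.055 -0.066 [253. 516.]
```

Run:
```python
from h import *
p,f=cam("side");R=np.array(p["R"]);c=-R.T@np.array(p["t"]);print(c)
def aty(x,y,Y):
    px=(240+(x+.5)/4.9-.5,180+(y+.5)/4.9-.5); d=R.T@np.array([(px[0]-p["cx"])/f,(px[1]-p["cy"])/f,1]); return (c+d*(Y-c[1])/d[1]).round(3)
print("block bottom",aty(380,80,.12),aty(380,80,.14),aty(500,80,.12)); print("bar bottom",aty(240,158,.06),aty(310,155,.06)); print("knob top",aty(240,40,.06))
print("cam lens",((np.array(proj("side",[.571,.12,.18]))-[240,180])*4.9).round())
```

```text
[0.49628293 1.12341096 0.6988538 ]
block bottom [0.583 0.12  0.171] [0.581 0.14  0.181] [0.526 0.12  0.171]
bar bottom [0.661 0.06  0.094] [0.625 0.06  0.096]
knob top [0.657 0.06  0.161]
cam lens [403.  61.]
```

View pics/side3.png

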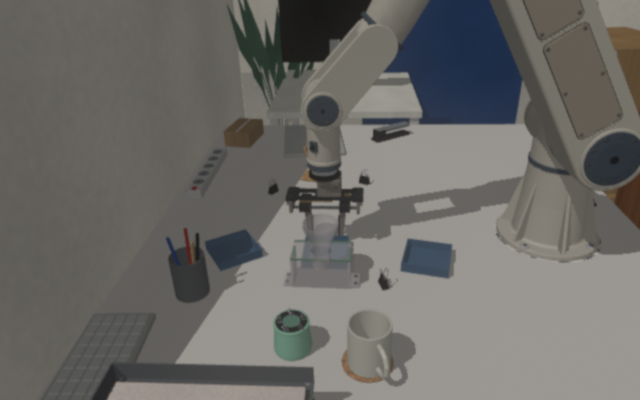

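No camera housing protrudes, since the block is the gripper stem. The body's front will stay about 14 mm short of the rim, so I continue in this orientation.

Emit:
jog_arm --motion '[{"x":0.005,"y":0.0002,"z":0,"spin":0,"gripper":0.7},{"x":0.005,"y":0.0002,"z":0,"spin":0,"gripper":0.7},{"x":0.005,"y":0.0002,"z":0,"spin":0,"gripper":0.7},{"x":0.005,"y":0.0002,"z":0,"spin":0,"gripper":0.7},{"x":0.005,"y":0.0002,"z":0,"spin":0,"gripper":0.7},{"x":0.005,"y":0.0002,"z":0,"spin":0,"gripper":0.7},{"x":0.005,"y":0.0002,"z":0,"spin":0,"gripper":0.7},{"x":0.005,"y":0,"z":0,"spin":0,"gripper":0.7},{"x":0.005,"y":0,"z":0,"spin":0,"gripper":0.7},{"x":0.005,"y":0,"z":0,"spin":0,"gripper":0.7},{"x":0.005,"y":0,"z":0,"spin":0,"gripper":0.7},{"x":0,"y":0,"z":0,"spin":0,"gripper":0.7}]'

```text
t: 13.25
eef_pos: [0.5736, 0.1004, 0.2006]
tcp_rot: [-3.142, -0.001, 1.553]
force: [-0.2, 0.4, -0.2]
opening: 0.0642
```

No jam. Now slow steps onto the stop, watching the force.

Emit:
jog_arm --motion '[{"x":0.003,"y":0,"z":0,"spin":0,"gripper":0.7},{"x":0.003,"y":0,"z":0,"spin":0,"gripper":0.7},{"x":0.002,"y":0,"z":0,"spin":0,"gripper":0.7},{"x":0.001,"y":0,"z":0,"spin":0,"gripper":0.7},{"x":0.001,"y":0,"z":0,"spin":0,"gripper":0.7},{"x":0,"y":0,"z":0,"spin":0,"gripper":0.7}]'

```text
t: 14.0
eef_pos: [0.5738, 0.11, 0.2007]
tcp_rot: [3.142, -0.0, 1.553]
force: [-0.6, -0.8, -0.3]
opening: 0.0646
```

Emit:
jog_arm --motion '[{"x":0.001,"y":0,"z":0,"spin":0,"gripper":0.7},{"x":0.001,"y":0,"z":0,"spin":0,"gripper":0.7}]'

```text
t: 14.25
eef_pos: [0.5739, 0.1118, 0.2007]
tcp_rot: [3.142, 0.0, 1.553]
force: [0.1, -1.3, -0.9]
opening: 0.0642
```

Emit:
jog_arm --motion '[{"x":0.001,"y":0,"z":0,"spin":0,"gripper":0.7},{"x":0,"y":0,"z":0,"spin":0,"gripper":0.7}]'

```text
t: 14.5
eef_pos: [0.5739, 0.1129, 0.2007]
tcp_rot: [3.142, -0.0, 1.553]
force: [0.4, -1.5, 0.1]
opening: 0.0648
```

Emit:
jog_arm --motion '[{"x":0.001,"y":0,"z":0,"spin":0,"gripper":0.7},{"x":0,"y":0,"z":0,"spin":0,"gripper":0.7}]'

```text
t: 14.75
eef_pos: [0.5738, 0.1135, 0.2007]
tcp_rot: [-3.141, 0.001, 1.553]
force: [-0.8, -4.4, 0.5]
opening: 0.0644
```

Emit:
jog_arm --motion '[{"x":0.001,"y":0,"z":0,"spin":0,"gripper":0.7},{"x":0,"y":0,"z":0,"spin":0,"gripper":0.7}]'

```text
t: 15.0
eef_pos: [0.5737, 0.1139, 0.2007]
tcp_rot: [-3.141, 0.002, 1.553]
force: [-0.9, -10.4, 2.4]
opening: 0.064
```

Run:
```python
from h import *
im=save("side","side4.png")[:,:,::-1]
cv2.imwrite("pics/c6.png",cv2.resize(im[180:300,250:390],None,fx=5,fy=5,interpolation=cv2.INTER_CUBIC))
```

```text
(no output)
```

View pics/c6.png

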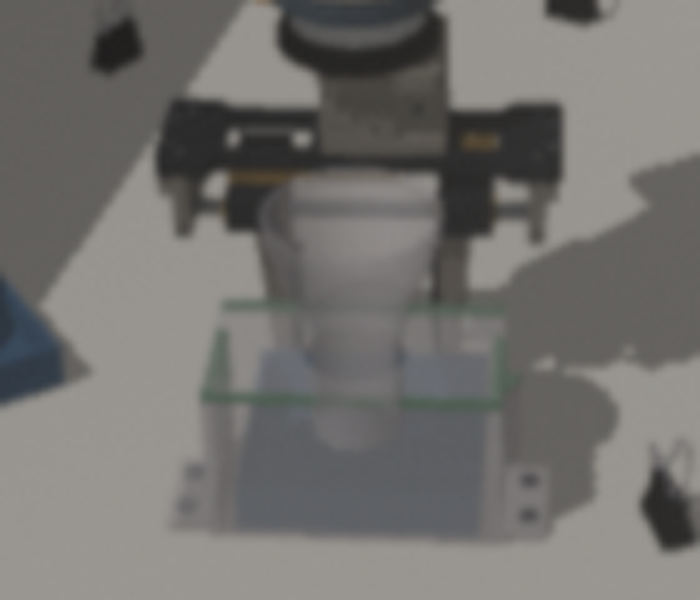

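Force rises stiffly (10 N) at TCP y=0.114, where the stop was predicted. The picture shows the dish's back edge along the stop plate, at (235,530) to (482,533). Now I withdraw.

Emit:
jog_arm --motion '[{"x":-0.003,"y":0,"z":0,"spin":0,"gripper":0.7},{"x":-0.01,"y":0,"z":0,"spin":0,"gripper":0.7},{"x":-0.03,"y":0,"z":0,"spin":0,"gripper":0.7},{"x":-0.05,"y":0,"z":0,"spin":0,"gripper":0.7},{"x":-0.05,"y":0,"z":-0.03,"spin":0,"gripper":0.7},{"x":-0.05,"y":0,"z":-0.03,"spin":0,"gripper":0.7},{"x":-0.04,"y":0,"z":-0.04,"spin":0,"gripper":0.7},{"x":0,"y":0,"z":-0.05,"spin":0,"gripper":0.7},{"x":0,"y":0,"z":0,"spin":0,"gripper":0.7}]'

```text
t: 16.18
eef_pos: [0.5708, -0.1193, 0.3547]
tcp_rot: [3.134, 0.001, 1.551]
force: [0.0, 0.7, -0.3]
opening: 0.0642
```

Run:
```python
from h import *
s=ctrl.sense(); print(s["eef_pos"],s["force"],s["t"])
im=save("side","side5.png")[:,:,::-1]; t=save("top","top5.png")[:,:,::-1]
a=cv2.resize(im[180:300,250:390],None,fx=4.2,fy=4.2,interpolation=cv2.INTER_CUBIC)[:300+204]
b=cv2.resize(t[150:250,215:300],None,fx=5.04,fy=5.04,interpolation=cv2.INTER_CUBIC)[:504]
h=min(a.shape[0],b.shape[0]); v=cv2.hconcat([a[:h],b[:h]]); v=cv2.resize(v,None,fx=.78,fy=.78,interpolation=cv2.INTER_AREA); print(v.shape)
cv2.imwrite("pics/c7.png",v)
t0=cv2.imread("pics/top0.png")
d=cv2.absdiff(t0,np.ascontiguousarray(t)).max(2)>45
n,l,st,c=cv2.connectedComponentsWithStats(cv2.morphologyEx(d.astype(np.uint8),cv2.MORPH_OPEN,np.ones((2,2))))
print([st[i].tolist() for i in range(1,n) if st[i,4]>6])
```

```text
[ 0.57080495 -0.11931983  0.35468779] [ 0.03447105  0.7060153  -0.25709187] 16.175
(393, 792, 3)
[[344, 150, 27, 227, 1851], [420, 166, 31, 38, 799], [302, 168, 42, 44, 1731], [377, 177, 63, 88, 2572], [257, 181, 21, 39, 724], [238, 193, 10, 11, 89], [419, 232, 5, 9, 27], [382, 244, 10, 8, 53], [368, 264, 101, 136, 3040], [0, 350, 87, 50, 2750], [119, 371, 70, 29, 820], [343, 371, 6, 15, 50], [351, 379, 2, 7, 14], [350, 387, 2, 4, 8]]
```

View pics/c7.png

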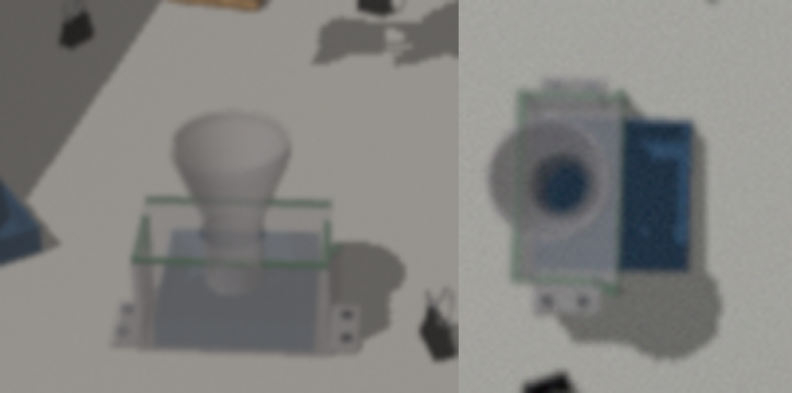

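The dish's near edge (693,122)-(688,270) runs parallel to the shelf front, and its back edge is at the stop plate. A last check that the bystanders stand unmoved, then I hand in.

Run:
```python
from h import *
for n in("side","top"):
    optics.get_image(n)
    for t in ["binder_clip_1","phone_stand","clip_dispenser","mug"]:
        print(n,t,[(round(r["score"],2),np.round(r["location"]).tolist()) for r in optics.tip_of(n,t)[:4]])
ticket.sign_off()
```

```text
side binder_clip_1 [(0.55, [272.0, 192.0]), (0.47, [366.0, 185.0]), (0.45, [382.0, 281.0])]
side phone_stand [(0.8, [318.0, 179.0]), (0.18, [365.0, 182.0])]
side clip_dispenser [(0.95, [296.0, 347.0])]
side mug []
top binder_clip_1 [(0.65, [242.0, 250.0]), (0.47, [395.0, 141.0])]
top phone_stand []
top clip_dispenser [(0.66, [168.0, 186.0])]
top mug [(0.95, [157.0, 232.0])]
the job is handed in; nothing more can be done
```

I pushed the right-most blue dish home into the funnel stand with open fingertips, without grasping or lifting it. I pushed it sideways onto the bay's middle line first, then straight in, withdrew the fingers and handed the job in at about 16 s.

- **Fully home:** the push force stayed under about 2 N until the last millimetres, then rose stiffly to 10 N at TCP y = 0.114. I had predicted the stop at y = 0.113.
- **Square:** in the last pictures the dish's back edge lies along the stop plate and its near edge is parallel to the shelf front. I judged both by eye from enlarged crops.
- **Slightly off the middle at the mouth:** partway in, the dish measured about 3 mm off the middle line. It went in between the cheeks without jamming.
- **Bystanders:** the clips, clip dispenser, phone stand and mug were each found within a few pixels (up to 5) of where they started in at least one camera.
- **Not confirmed:** in the last pictures the top camera missed the phone stand and one clip (the arm may have been in the way), and the side camera missed the mug. The coaster was not checked on its own. A before/after comparison of the top pictures also showed a small change at the clip near pixel (420,236). I took that for the arm or its shadow; the side camera still found that clip, 4 pixels from where it started.

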